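# Click the bench supply's selector to position six and start it

## Task

Set the bench power supply and start it: with a fingertip against the side of its black pointer handle, push the selector round clockwise (seen from above), click by click, to the sixth of its eight positions - the double-length mark at the counter-clockwise stop is the first - without running past it into the seventh. Then press the round button on the same panel fully down and let it come up again. Do not grip or force the handle, do not press the button before the selector is set, and leave the other things on the bench where they are.

Things in the scene. Friction and masses are not known exactly. Their poses are not given: they have to be found in the camera images.
- supply: Bench power supply: a dark steel box fixed to the bench, 180 (x) x 250 (y) x 70 mm high, its flat top an aluminium panel. Origin at the centre of its underside, z up; its yaw varies. In its frame the selector's axis is at x 0, y +45 mm, the button at x -30, y -85 mm. Eight black ticks, 30 degrees apart, lie 59 to 73 mm from the selector's axis (the first reaches 81 mm).
- selector (a joint): Selector angle: 0 in the first position (counter-clockwise stop), growing clockwise seen from above, 0.5236 rad a click; the sixth position reads 2.618. Starts in one of the first four. The pointer points along 1.833 minus this value from the supply's x axis (counter-clockwise positive).
- selector_axis (a point): On the selector's vertical axis, level with the handle's top, 38 mm above the panel. The handle is a black bar 14 mm thick, white line on top, reaching 55 mm from the axis at the pointer and 15 mm at the tail, its upright sides 11 to 38 mm above the panel, on a round base (radius 24 mm, 12 mm high; flange radius 30, 4 mm high). Farther out a finger can go down beside the bar.
- selector_tip (a point): Middle of the pointer end's top edge, 55 mm from the axis; moves with the handle. Detents: about 0.1 N m (2 to 4 N at 42 mm from the axis) takes the handle over the hump half-way between positions; it then snaps into the next by itself, ahead of a slow finger, and stays there.
- start (a joint): The start button: 0 up, 0.006 (m) fully down. A spring returns it; fully down takes about 5 N.
- start_top (a point): Centre of the round black start button's top face, radius 15 mm; it is pressed straight down. The white-lined handle comes no nearer than about 75 mm to it.
- tape: Bystander: white tape roll lying flat, 60 mm across, 19 mm high; origin at the centre of its underside.
- spool: Bystander: metal solder spool standing, 58 mm across, 50 mm high; origin at the centre of its underside.
- flux: Bystander: small bottle, 38 mm across, 75 mm high; origin at the centre of its underside.
- meter: Bystander: black handheld meter lying flat, 75 x 150 x 28 mm (39 mm over its dial's bar), beyond the supply; origin at the centre of its underside.
- dish: Bystander: steel screw dish, 100 mm across, 30 mm high; origin at the centre of its underside.
- driver: Bystander: screwdriver 170 mm long lying in front of the supply, near side.
- standoff: Bystander: brass spacer, 16 mm across, 25 mm high, standing loose on the supply's panel near its far right corner (about x +62, y -100 mm in the supply's frame); origin at the centre of its underside.

How it is judged:
By the outcome, as a careful person would: the job done as asked, in the order asked, and still so for the second after the job is handed in, with the robot touching nothing.
It also fails if it takes over 53 s, if anything falls off the work surface, if the arm or the gripper's body presses on something with over 40 N, if the wrist force passes 120 N, or if a joint passes its speed limit or range.

## Robot

A 7-joint arm with a two-finger parallel gripper is mounted at the origin on the work surface. World frame = base frame: x ahead of the robot, y to its left, z up, the work surface at z = 0. Lengths are in mm, angles in degrees, forces in N, time in s.
With the tool pointing down it reaches from about 350 to 900 mm from the base axis. Payload 7.2 kg.
Tool frame: the origin (TCP) lies at the very end of the fingers, on their centre line; the grasp point (between the pads) lies 19 mm behind it (r.grip_depth is the z of the grasp point in the tool frame, in mm); z points along the fingers, y is the direction in which the jaws open and shut (so a half turn about z gives the same grasp; the last joint's range is limited). The gripper opens to 85 mm and grips with 20 to 120 N. Pads are 22 mm wide; open, the fingers measure 114 mm over their backs; the gripper's body (76 mm by 85 mm) begins 54 mm behind the grasp point. The pads swing forward as they close: fully open they stand 13 mm farther back than shut.
Start: joints at [60.55, 23.554, -0.728, 91.456, 0.321, 64.991, -4.71], TCP at [269.476, -563.925, 231.297] pointing down, gripper open.
Joint ranges: [-169.25, 169.25], [-16.82, 113.86], [-84.01, 82.57], [7.8, 145.47], [-59.2, 239.2], [7.22, 106.19], [-163.78, 163.78]. Speed limits (degrees/s): [136.94, 136.94, 172.46, 172.46, 180, 180, 180].

## Interface

Orientations are given as [roll, pitch, yaw] about the fixed x, y, z axes, in that order (R = Rz(yaw) Ry(pitch) Rx(roll)).
In Python, from plant import r gives the robot as it stands.
- The arm moves only by the shell command python3 -m creep 'ROWS' [FORCE]. ROWS is JSON, a list of rows, each an object with "gripper": the opening, from -1 (shut) to 1 (fully open); "delta_pos": the shift along the tool's x, y, z in mm, a list of three; "roll": the turn about the tool's z in degrees. A call has 1 to 12 rows; each row shifts and turns the commanded pose from where the row before left it, along the tool's axes as they then stand; what a row does not reach is not made up. A row lasts 1/8 s, in which the tool goes at most 62.5 mm and 10.7 degrees, less where a joint would pass 70% of its speed; a pose out of reach is approached as far as the arm can. A call is refused whole if a number of a shift passes 62.5 or a number of a turn 10.7, either way. A call with a gripper value outside its range is refused whole. The fingers move at their own pace and stop on an object; FORCE is the grip in N (left out, the last holds). Time passes only in rows, so rows that do not move let the fingers close. It gives the time, the measured TCP pose, the force and the opening at its end, in the units of the state.
- r.read_state(): the state, without advancing time (a new reading comes with each control period).
- r.capture(name): name is "side" or "top"; returns (picture, depth): 400x640x3 uint8, blue, green, red; 400x640 float32, mm along the optical axis (not along the pixel's ray), 0 where there is no reading.
- r.calibration(name): a dict with "mtx" (3x3 intrinsics, pixels), "world_from_camera" (4x4, takes a point from camera to world coordinates). Camera axes: x right, y down, z forward; pixel columns grow to the right and rows downward; lengths in mm; the calibration is good to about 2 mm. A picture is of the moment at which its call begins. calibration takes no time and is no camera call.
- r.hand_in(): hands the job in, once; it reports no verdict.
The state is a dict: "time_s": time; "q": joint angles; "dq": joint speeds; "tau": joint torques, N m; "tool_pos": TCP position; "orientation": TCP orientation; "ft_force": force on the tool from outside, world axes, zero at the start; "wrist_torque": the same for the moment, N m; "width": finger opening in mm.
Only numpy, scipy, OpenCV 4.12 (cv2) and the standard library are available. Lean on these libraries where they do the work, as an engineer would, in place of code of your own. Each camera call takes 0.05 s, during which the arm holds its last target.

## Working session

There is one attempt and no reset: what is moved stays moved. The work goes in short steps, Python scripts to look and compute and a shell command to move; the robot and the scene stay as the last step left them, time stands still between calls to the robot, and variables do not carry over. Pictures are saved under pics/ and viewed, and the job is handed in when it is done.

```bash
mkdir -p pics; ls; python3 - <<'E'
from plant import r
import cv2
s=r.read_state();print(s)
for n in("top","side"):
    p,d=r.capture(n);cv2.imwrite(f"pics/{n}0.png",p)
    import numpy as np; np.save(f"pics/{n}0.npy",d); c=r.calibration(n);print(n,c["mtx"].tolist(),c["world_from_camera"].round(4).tolist())
E
```

```text
pics
{'time_s': 0.0, 'q': array([60.54890043, 23.60031315, -0.72845411, 91.50326446,  0.32298092,
       64.99128281, -4.70902876]), 'dq': array([-0.07738682, -0.08808161,  0.00122847, -0.079312  ,  0.00291481,
       -0.08158234,  0.04910144]), 'tau': array([ 1.67522485e-04, -6.00626993e+01,  6.82562962e-01, -2.99410200e+01,
        1.39320982e-02,  1.05925481e-02, -4.86258705e-05]), 'tool_pos': array([ 269.23794384, -563.48841355,  230.45546498]), 'orientation': array([-1.79907569e+02,  8.46130519e-03,  2.55466266e+01]), 'ft_force': array([-0.33764209,  0.43189628, -0.22042514]), 'wrist_torque': array([0.01792873, 0.0095866 , 0.03740986]), 'width': 85.37268797104277}
top [[417.4124915695622, 0.0, 325.5810239291911], [0.0, 417.4124915695622, 201.26484997916592], [0.0, 0.0, 1.0]] [[-0.0282, -0.9847, 0.1721, 423.0966], [-0.999, 0.0339, 0.0306, 48.5126], [-0.0359, -0.171, -0.9846, 1046.8993], [0.0, 0.0, 0.0, 1.0]]
side [[507.7900136351573, 0.0, 314.6064261336633], [0.0, 507.7900136351573, 201.97711945497292], [0.0, 0.0, 1.0]] [[-0.9599, -0.1836, 0.2118, 338.2862], [-0.28, 0.5895, -0.7577, 898.6199], [0.0142, -0.7866, -0.6173, 785.9295], [0.0, 0.0, 0.0, 1.0]]
```

View pics/top0.png

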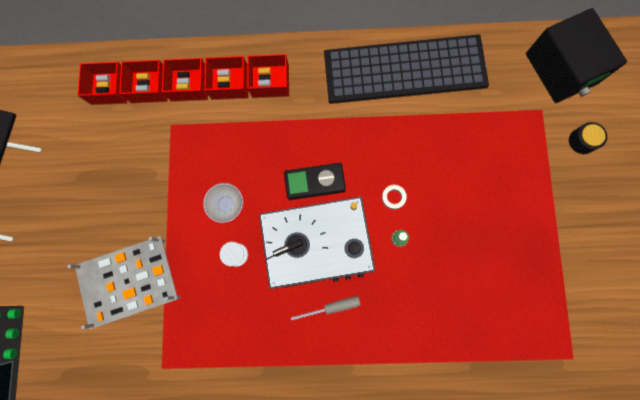

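View pics/side0.png

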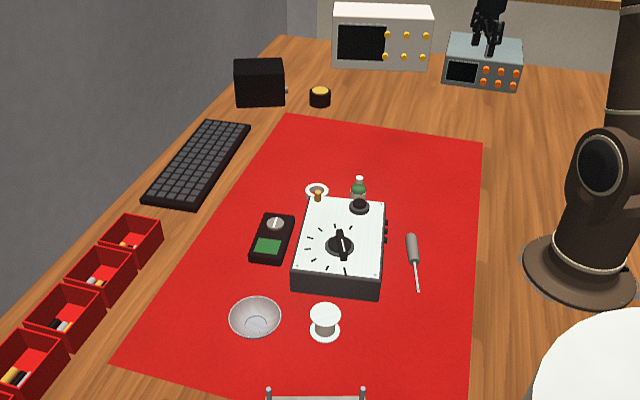

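```bash
python3 - <<'E'
import cv2
p=cv2.imread("pics/top0.png");cv2.imwrite("pics/t0z.png",cv2.resize(p[185:300,245:390],None,fx=5,fy=5,interpolation=cv2.INTER_CUBIC))
p=cv2.imread("pics/side0.png");cv2.imwrite("pics/s0z.png",cv2.resize(p[170:310,280:400],None,fx=4.2,fy=4.2,interpolation=cv2.INTER_CUBIC))
E
```

```text
(no output)
```

View pics/t0z.png

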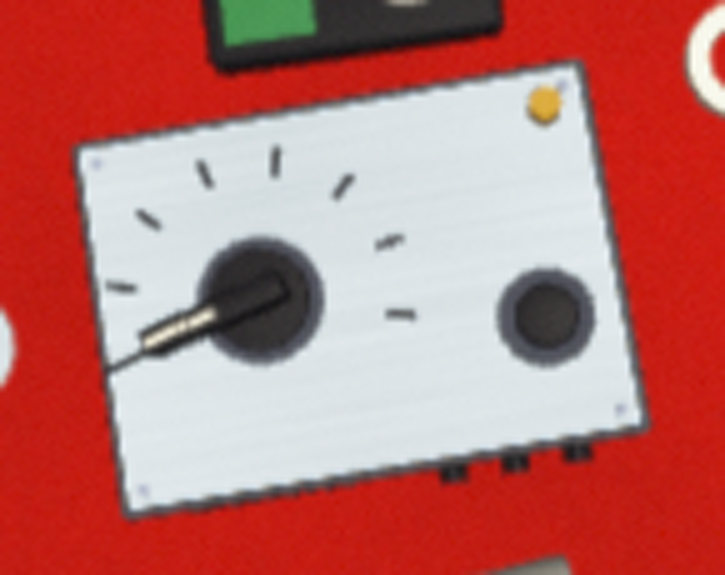

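View pics/s0z.png

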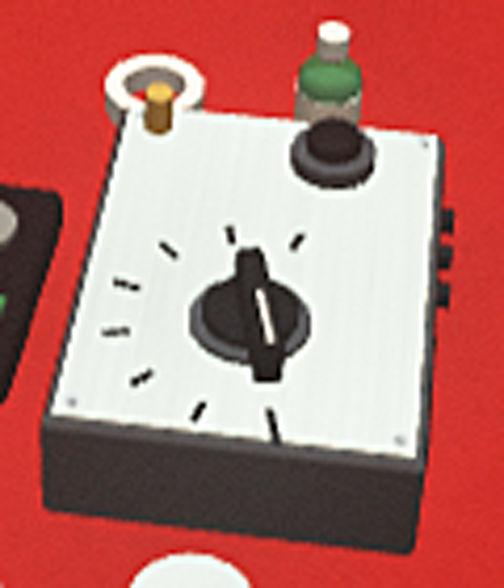

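```bash
cat >h.py <<'E'
import numpy as np,cv2
from plant import r
def onplane(n,uv,z):
    c=r.calibration(n);K=c["mtx"];T=c["world_from_camera"]
    uv=np.atleast_2d(np.asarray(uv,float));d=np.c_[(uv-K[:2,2])/[K[0,0],K[1,1]],np.ones(len(uv))]@T[:3,:3].T
    o=T[:3,3];return o+d*((z-o[2])/d[:,2])[:,None]
def proj(n,P):
    c=r.calibration(n);K=c["mtx"];T=np.linalg.inv(c["world_from_camera"])
    q=np.atleast_2d(P)@T[:3,:3].T+T[:3,3];q=q@K.T;return q[:,:2]/q[:,2:]
E
python3 - <<'E'
from h import *
for n,roi in(("top",(185,300,245,390)),("side",(170,310,280,400))):
    p=cv2.imread(f"pics/{n}0.png");m=np.zeros(p.shape[:2],np.uint8)
    a,b,c,d=roi;m[a:b,c:d]=((p.min(2)>140)*255)[a:b,c:d]
    cs,_=cv2.findContours(m,cv2.RETR_EXTERNAL,cv2.CHAIN_APPROX_NONE);k=max(cs,key=cv2.contourArea)
    rect=cv2.convexHull(k).squeeze()
    W=onplane(n,rect,70)[:,:2].astype(np.float32)
    print(n,cv2.minAreaRect(W),cv2.boxPoints(cv2.minAreaRect(W)).round(1).tolist())
    # button & ticks
    dk=((p.max(2)<90)*255).astype(np.uint8);M=np.zeros_like(dk);M[a:b,c:d]=dk[a:b,c:d]
    nl,l,st,ce=cv2.connectedComponentsWithStats(M)
    for i in range(1,nl):
        if st[i,4]>3: print(st[i].tolist(),ce[i].round(1),onplane(n,ce[i],70).round(1)[0,:2])
    print("depth panel",n)
E
```

```text
top ((499.48516845703125, 104.74102020263672), (171.20863342285156, 240.1210174560547), 7.843045711517334) [[398.29998779296875, 212.0], [431.1000061035156, -25.899999618530273], [600.7000122070312, -2.5], [567.9000244140625, 235.39999389648438]]
[286, 185, 59, 15, 490] [315.8 190.9] [619.9 101.5]
[273, 234, 35, 22, 416] [295.3 245. ] [492.4 152.7]
[348, 241, 14, 14, 163] [354.2 247.5] [482.3  15.3]
[357, 273, 6, 4, 21] [359.9 274.5] [420.3   4.8]
[345, 275, 6, 4, 22] [347.5 276.4] [416.8  33.3]
[333, 277, 5, 4, 19] [335.1 278.6] [412.6  62. ]
[286, 285, 4, 2, 5] [287.2 285.2] [400.7 172.8]
[292, 284, 5, 1, 5] [294. 284.] [402.9 157.1]
depth panel top
side ((512.1134033203125, 80.54923248291016), (186.40403747558594, 290.8603820800781), 7.827447414398193) [[400.0, 211.89999389648438], [439.6000061035156, -76.19999694824219], [624.2999877929688, -50.79999923706055], [584.5999755859375, 237.3000030517578]]
[306, 196, 4, 15, 16] [307.6 202.8] [598.4  27.3]
[349, 198, 20, 17, 212] [359.  206.2] [483.7   4.9]
[385, 205, 1, 4, 4] [385.  206.5] [427.  -11.7]
[384, 210, 4, 16, 33] [385.1 219.6] [418.7  34. ]
[280, 214, 15, 52, 430] [285.4 233.8] [612.5 142.7]
[291, 216, 14, 53, 54] [297.5 242.1] [580.1 159.7]
[334, 224, 2, 4, 5] [334.4 225.6] [520.1  86.4]
[349, 226, 3, 3, 5] [350.2 227.2] [486.2  81.4]
[290, 227, 98, 75, 1943] [337.3 283.9] [472.4 248.6]
[318, 228, 4, 3, 5] [319.4 228.8] [548.1 106. ]
[326, 229, 28, 32, 452] [339.6 245.2] [494.3 143.3]
[312, 258, 4, 4, 7] [313.6 259.6] [533.8 199.2]
[326, 266, 3, 4, 6] [326.8 267.3] [502.9 212.2]
[344, 268, 3, 9, 13] [344.8 272.3] [465.8 214.9]
depth panel side
```

```bash
python3 -m creep '[{"gripper":-1,"delta_pos":[13,-16,0],"roll":0},{"gripper":-1,"delta_pos":[28,-34,0],"roll":0},{"gripper":-1,"delta_pos":[28,-34,0],"roll":0},{"gripper":-1,"delta_pos":[28,-34,0],"roll":0},{"gripper":-1,"delta_pos":[28,-34,0],"roll":0},{"gripper":-1,"delta_pos":[28,-34,0],"roll":0},{"gripper":-1,"delta_pos":[28,-34,0],"roll":0},{"gripper":-1,"delta_pos":[28,-34,0],"roll":0},{"gripper":-1,"delta_pos":[28,-34,0],"roll":0},{"gripper":-1,"delta_pos":[28,-34,0],"roll":0},{"gripper":-1,"delta_pos":[28,-34,0],"roll":0},{"gripper":-1,"delta_pos":[28,-34,0],"roll":0}]' 20
python3 - <<'E'
from h import *
np.set_printoptions(precision=1,suppress=True)
d=np.load("pics/top0.npy");
def pt(u,v):
    z=d[v,u];c=r.calibration("top");K=c["mtx"];T=c["world_from_camera"]
    return (T[:3,:3]@(z*np.array([(u-K[0,2])/K[0,0],(v-K[1,2])/K[1,1],1]))+T[:3,3]).round(1)
print("panel",pt(330,225),pt(340,270));print("btn",*[pt(u,248) for u in range(340,370,2)])
print(r.read_state()["q"])
E
```

```text
time_s: 1.6
tool_pos: [390.9, -72.3, 231.2]
orientation: [180.0, 0.0, 25.5]
ft_force: [1.0, 0.5, 0.3]
width: -0.1
panel [537.1  70.1  67.9] [431.7  50.1  71. ]
btn [482.4  48.4  67.4] [482.1  43.7  71.1] [481.4  39.2  79.6] [480.9  34.6  85.3] [480.3  30.2  93.8] [480.2  25.7  92.2] [480.1  21.1  91.6] [480.   16.6  91.2] [479.7  12.1  93.6] [479.7   7.5  91.7] [479.5   3.   92.3] [480.   -2.   82.8] [480.7  -7.5  66.9] [480.4 -12.   69.6] [480.2 -16.5  71.5]
[ 26.6   2.3 -23.5 119.2   1.1  58.7 -61.9]
```

```bash
python3 -m creep '[{"gripper":-1,"delta_pos":[28,-34,0],"roll":0},{"gripper":-1,"delta_pos":[28,-34,0],"roll":0},{"gripper":-1,"delta_pos":[28,-34,0],"roll":0},{"gripper":-1,"delta_pos":[28,-34,0],"roll":0},{"gripper":-1,"delta_pos":[28,-34,0],"roll":0},{"gripper":-1,"delta_pos":[14,-16,0],"roll":0},{"gripper":-1,"delta_pos":[0,0,0],"roll":-10},{"gripper":-1,"delta_pos":[0,0,0],"roll":-10},{"gripper":-1,"delta_pos":[0,0,0],"roll":-10},{"gripper":-1,"delta_pos":[0,0,0],"roll":-10},{"gripper":-1,"delta_pos":[0,0,0],"roll":-10},{"gripper":-1,"delta_pos":[0,0,0],"roll":-10}]'
python3 -m creep '[{"gripper":-1,"delta_pos":[0,0,0],"roll":-10},{"gripper":-1,"delta_pos":[0,0,0],"roll":-10},{"gripper":-1,"delta_pos":[0,0,0],"roll":-10},{"gripper":-1,"delta_pos":[0,0,0],"roll":-10},{"gripper":-1,"delta_pos":[0,0,0],"roll":-10},{"gripper":-1,"delta_pos":[0,0,0],"roll":-10},{"gripper":-1,"delta_pos":[0,0,0],"roll":-10},{"gripper":-1,"delta_pos":[0,0,0],"roll":-10},{"gripper":-1,"delta_pos":[0,0,0],"roll":-10},{"gripper":-1,"delta_pos":[0,0,0],"roll":-10},{"gripper":-1,"delta_pos":[0,0,0],"roll":-10},{"gripper":-1,"delta_pos":[0,0,0],"roll":0}]'
python3 -c "
from h import *
print(r.read_state()['q'].round(1),r.read_state()['orientation'],r.read_state()['tool_pos'])"
```

```text
time_s: 3.1
tool_pos: [449.5, 160.4, 231.0]
orientation: [-180.0, 0.0, 85.9]
ft_force: [0.1, 0.8, 1.4]
width: -0.3
time_s: 4.6
tool_pos: [449.5, 160.4, 230.9]
orientation: [180.0, -0.0, -164.5]
ft_force: [0.1, 0.1, 0.3]
width: -0.1
[ 29.6  21.7 -67.8 108.3  22.1  64.9  59. ] [ 1.79970634e+02 -4.85392447e-02 -1.64531397e+02] [449.50452121 160.35599864 230.93335797]
```

```bash
python3 -m creep '[{"gripper":-1,"delta_pos":[0,0,0],"roll":-7.4},{"gripper":-1,"delta_pos":[-10,14.5,20],"roll":0},{"gripper":-1,"delta_pos":[0,0,30],"roll":0},{"gripper":-1,"delta_pos":[0,0,30],"roll":0},{"gripper":-1,"delta_pos":[0,0,25],"roll":0},{"gripper":-1,"delta_pos":[0,0,10],"roll":0},{"gripper":-1,"delta_pos":[0,0,0],"roll":0}]'
cat > look.py <<'E'
import sys
from h import *
k=sys.argv[1]
p,_=r.capture("top");a=cv2.resize(p[185:300,245:390],None,fx=3.5,fy=3.5,interpolation=cv2.INTER_CUBIC)
p,_=r.capture("side");b=cv2.resize(p[170:310,270:400],None,fx=2.875,fy=2.875,interpolation=cv2.INTER_CUBIC)
h=min(a.shape[0],b.shape[0]);o=np.hstack([a[:h],b[:h,:290+80]])[:600,:800];cv2.imwrite(f"pics/{k}.png",o)
s=r.read_state();print(s['q'].round(1),s['tool_pos'].round(1),s['orientation'].round(1),s['ft_force'].round(1))
E
python3 look.py a1
```

```text
time_s: 5.48
tool_pos: [453.1, 177.9, 116.2]
orientation: [180.0, -0.0, -157.1]
ft_force: [0.5, 0.6, -0.3]
width: 0.1
[ 19.8  31.3 -60.8 114.4  34.   54.2  54.4] [453.7 178.2 117.1] [-1.800e+02  1.000e-01 -1.571e+02] [ 0.4 -0.3  0. ]
```

View pics/a1.png

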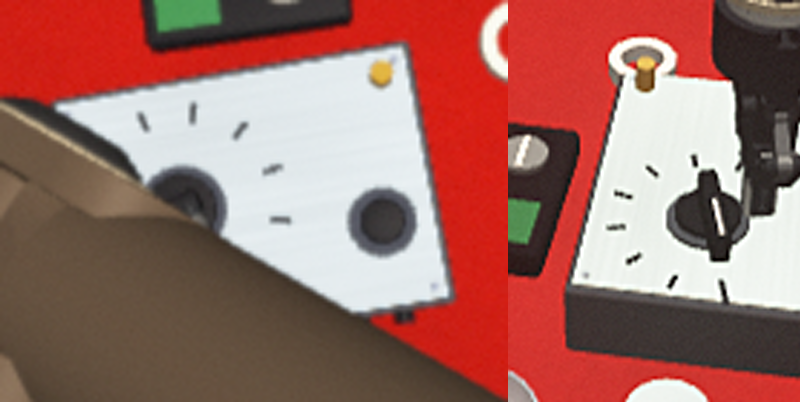

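```bash
python3 -m creep '[{"gripper":-1,"delta_pos":[0,0,14],"roll":0},{"gripper":-1,"delta_pos":[0,0,13],"roll":0},{"gripper":-1,"delta_pos":[0,0,0],"roll":0},{"gripper":-1,"delta_pos":[-2.5,0,0],"roll":0},{"gripper":-1,"delta_pos":[-2.5,0,0],"roll":0},{"gripper":-1,"delta_pos":[0,0,0],"roll":0}]'
python3 look.py a2
```

```text
time_s: 6.32
tool_pos: [458.3, 180.0, 89.5]
orientation: [180.0, 0.0, -157.1]
ft_force: [-0.1, 0.1, -0.1]
width: 0.0
[ 17.6  33.7 -58.3 115.1  36.9  51.9  52.2] [457.9 179.8  89.4] [-180.     0.  -157.1] [-0.8 -0.2  0.5]
```

View pics/a2.png

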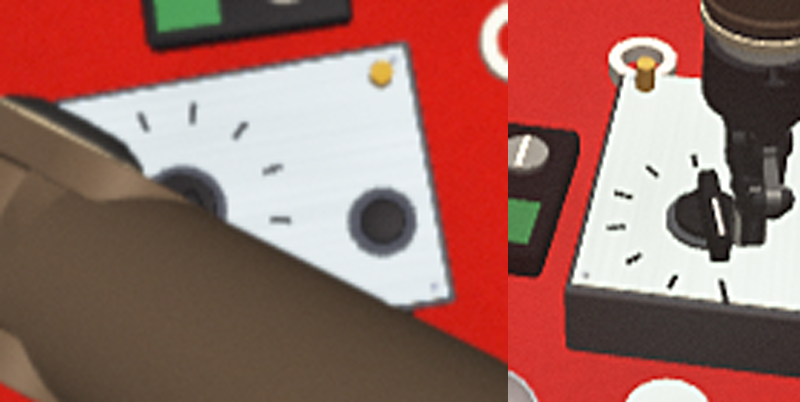

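```bash
python3 -m creep '[{"gripper":-1,"delta_pos":[-2,0,0],"roll":0},{"gripper":-1,"delta_pos":[-1,0,0],"roll":0},{"gripper":-1,"delta_pos":[0,0,0],"roll":0}]'
python3 -m creep '[{"gripper":-1,"delta_pos":[-2.27,0.88,0],"roll":3},{"gripper":-1,"delta_pos":[-2.27,0.88,0],"roll":3},{"gripper":-1,"delta_pos":[0,0,0],"roll":0}]'
```

```text
time_s: 6.8
tool_pos: [460.7, 181.0, 89.3]
orientation: [-180.0, 0.0, -157.1]
ft_force: [0.6, 0.8, -0.5]
width: 0.1
time_s: 7.18
tool_pos: [463.9, 184.1, 89.1]
orientation: [-180.0, -0.0, -163.0]
ft_force: [-1.7, -0.4, 0.6]
width: -0.3
```

```bash
python3 look.py a3
```

```text
[ 16.   33.6 -56.6 114.2  36.   51.8  47.1] [463.9 184.1  89.2] [-180.   -0. -163.] [-1.7 -1.  -0.9]
```

View pics/a3.png

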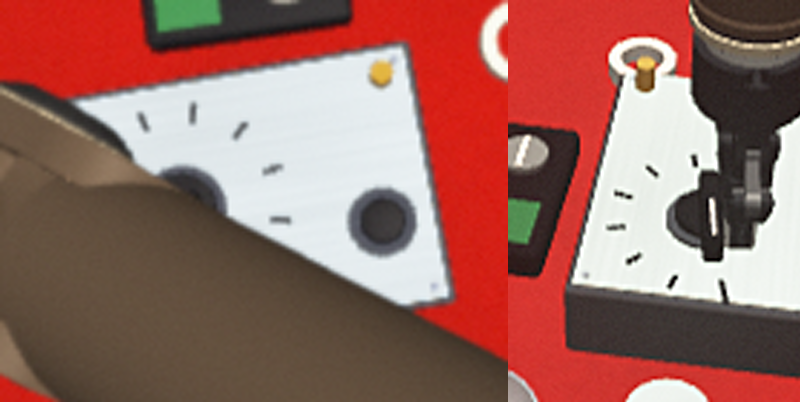

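```bash
python3 -m creep '[{"gripper":-1,"delta_pos":[-2.27,0.88,0],"roll":3},{"gripper":-1,"delta_pos":[-2.27,0.88,0],"roll":3},{"gripper":-1,"delta_pos":[-2.27,0.88,0],"roll":3},{"gripper":-1,"delta_pos":[-2.27,0.88,0],"roll":3},{"gripper":-1,"delta_pos":[-2.27,0.88,0],"roll":3},{"gripper":-1,"delta_pos":[-2.27,0.88,0],"roll":3},{"gripper":-1,"delta_pos":[0,0,0],"roll":0}]'; python3 look.py a4
```

```text
time_s: 8.15
tool_pos: [477.0, 191.9, 89.4]
orientation: [180.0, 0.0, 179.0]
ft_force: [0.0, 0.9, -0.0]
width: 0.1
[ 12.2  32.8 -51.8 112.4  33.2  51.   31.9] [476.7 191.7  89.3] [180.   0. 179.] [-0.6  0.4  0.4]
```

View pics/a4.png

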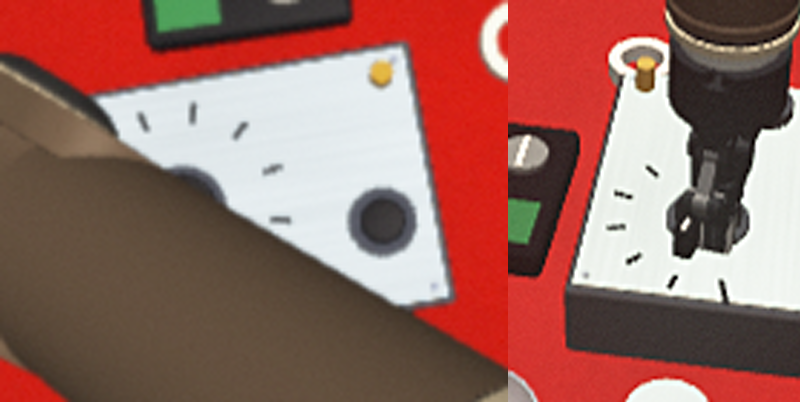

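```bash
python3 -m creep '[{"gripper":-1,"delta_pos":[-2.27,0.88,0],"roll":3},{"gripper":-1,"delta_pos":[-2.27,0.88,0],"roll":3},{"gripper":-1,"delta_pos":[-2.27,0.88,0],"roll":3},{"gripper":-1,"delta_pos":[-2.27,0.88,0],"roll":3},{"gripper":-1,"delta_pos":[-2.27,0.88,0],"roll":3},{"gripper":-1,"delta_pos":[-2.27,0.88,0],"roll":3},{"gripper":-1,"delta_pos":[-2.27,0.88,0],"roll":3},{"gripper":-1,"delta_pos":[-2.27,0.88,0],"roll":3},{"gripper":-1,"delta_pos":[-2.27,0.88,0],"roll":3},{"gripper":-1,"delta_pos":[-2.27,0.88,0],"roll":3},{"gripper":-1,"delta_pos":[0,0,0],"roll":0}]'; python3 look.py a5
```

```text
time_s: 9.62
tool_pos: [500.7, 194.4, 89.3]
orientation: [180.0, 0.0, 149.0]
ft_force: [0.5, -0.6, -0.2]
width: -0.1
[  6.9  31.8 -44.  109.6  28.6  50.    7.3] [500.5 194.5  89.2] [-180.    -0.   149.1] [-0.1  0.7  0.5]
```

View pics/a5.png

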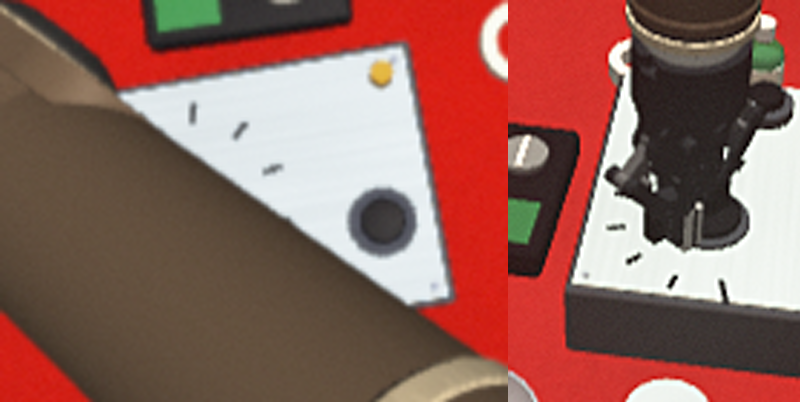

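```bash
python3 -m creep '[{"gripper":-1,"delta_pos":[-2.27,0.88,0],"roll":3},{"gripper":-1,"delta_pos":[-2.27,0.88,0],"roll":3},{"gripper":-1,"delta_pos":[-2.27,0.88,0],"roll":3},{"gripper":-1,"delta_pos":[-2.27,0.88,0],"roll":3},{"gripper":-1,"delta_pos":[-2.27,0.88,0],"roll":3}]';python3 -m creep '[{"gripper":-1,"delta_pos":[-2.27,0.88,0],"roll":3},{"gripper":-1,"delta_pos":[-2.27,0.88,0],"roll":3},{"gripper":-1,"delta_pos":[-2.27,0.88,0],"roll":3},{"gripper":-1,"delta_pos":[-2.27,0.88,0],"roll":3},{"gripper":-1,"delta_pos":[-2.27,0.88,0],"roll":3},{"gripper":-1,"delta_pos":[0,0,0],"roll":0}]'; python3 look.py a6
```

```text
time_s: 10.35
tool_pos: [511.4, 191.6, 89.2]
orientation: [-180.0, -0.1, 134.0]
ft_force: [-2.0, 0.8, 1.2]
width: -0.0
time_s: 11.1
tool_pos: [522.7, 184.8, 89.2]
orientation: [-180.0, 0.0, 119.0]
ft_force: [0.5, 0.0, 0.0]
width: 0.2
[  2.9  31.  -36.3 107.5  23.8  49.2 -16.3] [522.5 185.   89.2] [-180.    -0.   119.1] [-0.5 -0.4  0.2]
```

View pics/a6.png

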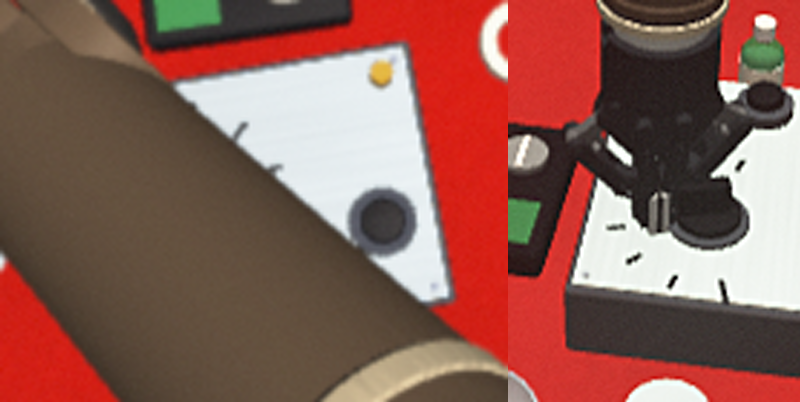

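```bash
python3 -m creep '[{"gripper":-1,"delta_pos":[-2.27,0.88,0],"roll":3},{"gripper":-1,"delta_pos":[-2.27,0.88,0],"roll":3},{"gripper":-1,"delta_pos":[-2.27,0.88,0],"roll":3},{"gripper":-1,"delta_pos":[-2.27,0.88,0],"roll":3},{"gripper":-1,"delta_pos":[-2.27,0.88,0],"roll":3}]';python3 -m creep '[{"gripper":-1,"delta_pos":[-2.27,0.88,0],"roll":3},{"gripper":-1,"delta_pos":[-2.27,0.88,0],"roll":3},{"gripper":-1,"delta_pos":[-2.27,0.88,0],"roll":3},{"gripper":-1,"delta_pos":[-2.27,0.88,0],"roll":3},{"gripper":-1,"delta_pos":[-2.27,0.88,0],"roll":3},{"gripper":-1,"delta_pos":[0,0,0],"roll":0}]'; python3 look.py a7
```

```text
time_s: 11.82
tool_pos: [530.6, 177.1, 89.2]
orientation: [-180.0, -0.1, 104.0]
ft_force: [-1.2, 2.3, 0.3]
width: 0.2
time_s: 12.58
tool_pos: [537.0, 165.5, 89.2]
orientation: [-180.0, 0.0, 89.0]
ft_force: [-0.6, 1.0, 0.1]
width: 0.1
[ -0.3  29.9 -28.8 106.8  18.8  48.1 -39.6] [536.9 165.8  89.3] [-180.    -0.    89.1] [-0.8 -0.   0.6]
```

View pics/a7.png

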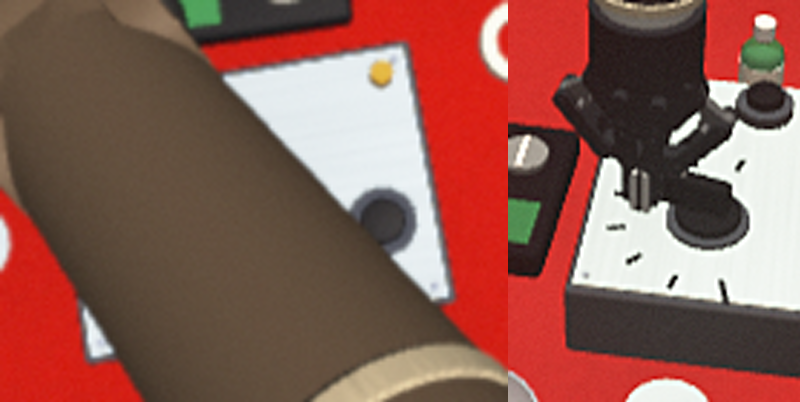

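```bash
python3 -m creep '[{"gripper":-1,"delta_pos":[-2.27,0.88,0],"roll":3},{"gripper":-1,"delta_pos":[-2.27,0.88,0],"roll":3},{"gripper":-1,"delta_pos":[-2.27,0.88,0],"roll":3},{"gripper":-1,"delta_pos":[-2.27,0.88,0],"roll":3},{"gripper":-1,"delta_pos":[-2.27,0.88,0],"roll":3}]';python3 -m creep '[{"gripper":-1,"delta_pos":[-2.27,0.88,0],"roll":3},{"gripper":-1,"delta_pos":[-2.27,0.88,0],"roll":3},{"gripper":-1,"delta_pos":[-2.27,0.88,0],"roll":3},{"gripper":-1,"delta_pos":[-2.27,0.88,0],"roll":3},{"gripper":-1,"delta_pos":[0,0,0],"roll":0}]'; python3 look.py a8
```

```text
time_s: 13.3
tool_pos: [539.9, 154.8, 89.3]
orientation: [-180.0, -0.1, 74.0]
ft_force: [-0.1, 3.3, -0.4]
width: 0.1
time_s: 13.92
tool_pos: [540.1, 144.1, 89.3]
orientation: [180.0, 0.0, 62.0]
ft_force: [0.6, 0.4, 0.2]
width: 0.0
[ -3.   28.4 -22.2 107.5  14.3  46.7 -60.6] [540.1 144.4  89.3] [-180.    -0.    62.1] [0.7 1.1 0.4]
```

View pics/a8.png

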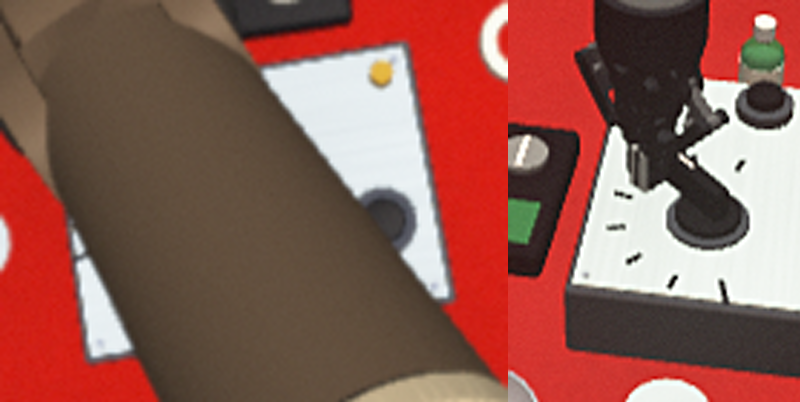

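```bash
python3 -m creep '[{"gripper":-1,"delta_pos":[5,0,0],"roll":0},{"gripper":-1,"delta_pos":[5,0,0],"roll":0},{"gripper":-1,"delta_pos":[0,0,-15],"roll":0},{"gripper":-1,"delta_pos":[0,0,-30],"roll":0},{"gripper":-1,"delta_pos":[0,0,-30],"roll":0},{"gripper":-1,"delta_pos":[0,0,-15],"roll":0},{"gripper":-1,"delta_pos":[0,0,0],"roll":0}]'; python3 look.py a9; python3 -c "
from h import *
for z in(90,92): print(onplane('top',[354.2,247.5],z),onplane('side',[359.3,202.5],z))
"
```

```text
time_s: 14.9
tool_pos: [545.4, 153.1, 180.5]
orientation: [179.9, -0.1, 61.9]
ft_force: [-1.6, 0.8, 0.7]
width: 0.0
[ -2.1  22.8 -24.  102.1  10.8  57.4 -58.3] [544.4 152.6 178.6] [-180.     0.    61.9] [-0.3  0.  -0.6]
[[481.20036948  16.00943968  90.        ]] [[481.74844642  16.63747289  90.        ]]
[[481.07892769  16.07737404  92.        ]] [[481.33615686  19.17216194  92.        ]]
```

View pics/a9.png

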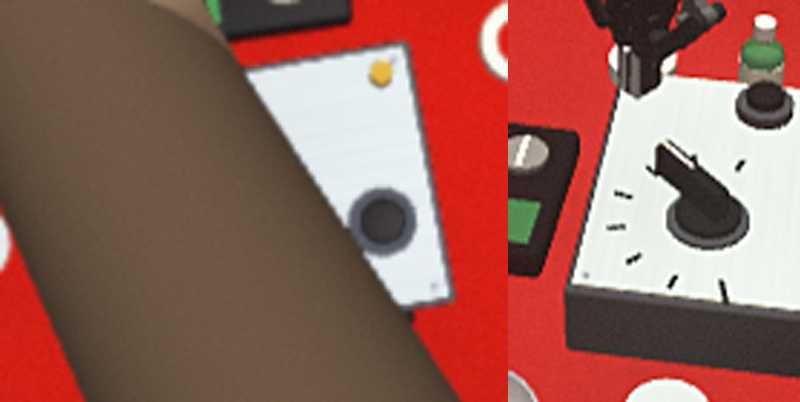

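```bash
python3 - <<'E'
from h import *
p=cv2.imread("pics/a9.png")
for k in(5,6,7):
    a=np.radians(112.85-30*(k-1));P=np.array([[494+55*np.cos(a),148.5+55*np.sin(a),108],[494+25*np.cos(a),148.5+25*np.sin(a),108]])
    q=proj("side",P);print(k,(508+(q[:,0]-270)*2.875).round(),((q[:,1]-170)*2.875).round())
E
```

```text
5 [637. 676.] [160. 172.]
6 [661. 687.] [140. 162.]
7 [697. 704.] [131. 158.]
```

```bash
python3 -m creep '[{"gripper":-1,"delta_pos":[-20,1,0],"roll":0},{"gripper":-1,"delta_pos":[-40,2,0],"roll":0},{"gripper":-1,"delta_pos":[-40,2,0],"roll":0},{"gripper":-1,"delta_pos":[-35,2,0],"roll":0},{"gripper":-1,"delta_pos":[-15,1,0],"roll":0},{"gripper":-1,"delta_pos":[0,0,25],"roll":0},{"gripper":-1,"delta_pos":[0,0,30],"roll":0},{"gripper":-1,"delta_pos":[0,0,15],"roll":0},{"gripper":-1,"delta_pos":[0,0,5],"roll":0},{"gripper":-1,"delta_pos":[0,0,0],"roll":0}]'; python3 look.py b1
```

```text
time_s: 16.25
tool_pos: [481.6, 17.0, 104.5]
orientation: [-180.0, -0.0, 62.0]
ft_force: [0.6, -0.2, 0.5]
width: -0.0
[ 10.   20.5 -21.5 117.3  10.7  43.9 -46. ] [481.9  16.9 105. ] [179.9  -0.   61.9] [-0.1  0.1 -0.7]
```

View pics/b1.png

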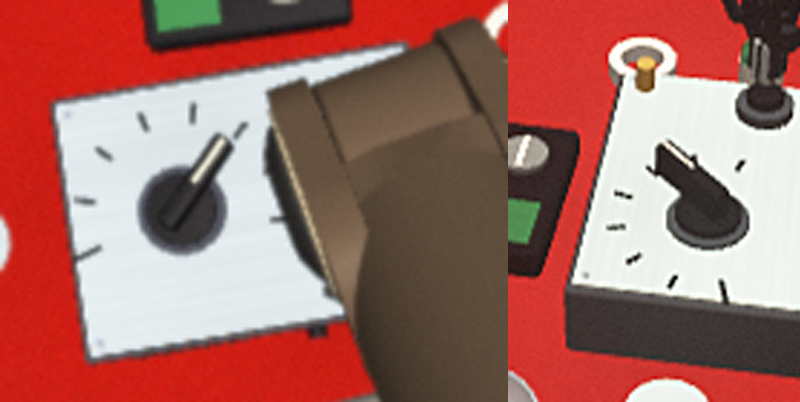

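The top view shows the pointer on the sixth tick, at about (240,130). The finger is above the button, so I'll press now.

```bash
python3 -m creep '[{"gripper":-1,"delta_pos":[0,0,5],"roll":0},{"gripper":-1,"delta_pos":[0,0,5],"roll":0},{"gripper":-1,"delta_pos":[0,0,2],"roll":0},{"gripper":-1,"delta_pos":[0,0,0],"roll":0}]'; python3 -m creep '[{"gripper":-1,"delta_pos":[0,0,1.5],"roll":0},{"gripper":-1,"delta_pos":[0,0,1.5],"roll":0},{"gripper":-1,"delta_pos":[0,0,0],"roll":0}]'
```

```text
time_s: 16.85
tool_pos: [481.2, 16.7, 92.1]
orientation: [-180.0, 0.0, 61.9]
ft_force: [-0.4, 0.6, 0.7]
width: -0.1
time_s: 17.23
tool_pos: [481.3, 16.7, 89.3]
orientation: [-180.0, 0.0, 61.9]
ft_force: [-1.3, -0.5, 2.9]
width: -0.0
```

```bash
python3 -m creep '[{"gripper":-1,"delta_pos":[0,0,1.5],"roll":0},{"gripper":-1,"delta_pos":[0,0,1],"roll":0},{"gripper":-1,"delta_pos":[0,0,0],"roll":0}]'; python3 -m creep '[{"gripper":-1,"delta_pos":[0,0,1],"roll":0},{"gripper":-1,"delta_pos":[0,0,0],"roll":0}]'; python3 -m creep '[{"gripper":-1,"delta_pos":[0,0,1],"roll":0},{"gripper":-1,"delta_pos":[0,0,0],"roll":0}]'
```

```text
time_s: 17.6
tool_pos: [481.4, 16.8, 86.8]
orientation: [180.0, 0.0, 61.9]
ft_force: [-2.2, 0.2, 4.8]
width: 0.3
time_s: 17.85
tool_pos: [481.4, 16.8, 86.0]
orientation: [180.0, 0.0, 61.9]
ft_force: [-3.1, -0.2, 7.4]
width: 0.2
time_s: 18.1
tool_pos: [481.5, 16.8, 85.9]
orientation: [180.0, 0.0, 61.9]
ft_force: [-6.1, -0.9, 18.3]
width: 0.1
```

```bash
python3 - <<'E'
from h import *
p,_=r.capture("side");q=cv2.imread("pics/side0.png")
a=[cv2.resize(x[170:230,325:395],None,fx=5.7,fy=5.7,interpolation=cv2.INTER_CUBIC) for x in(q,p)]
cv2.imwrite("pics/b2.png",np.hstack(a)[:,:800]); print(r.read_state()['ft_force'])
d=np.load("pics/side0.npy");c=r.calibration("side");K=c["mtx"];T=c["world_from_camera"]
for v in range(196,218):
    u=359;z=d[v,u];print(v,(T[:3,:3]@(z*np.array([(u-K[0,2])/K[0,0],(v-K[1,2])/K[1,1],1]))+T[:3,3]).round(1))
E
```

```text
[-6.23442967 -0.99826137 18.97265377]
196 [499.9 -82.   31.9]
197 [499.6 -81.3  29.4]
198 [484.9   7.1  94.9]
199 [484.1  10.7  94.9]
200 [483.5  13.1  94. ]
201 [482.5  17.9  95. ]
202 [481.8  21.   94.7]
203 [481.1  24.4  94.6]
204 [480.4  27.1  94. ]
205 [480.2  27.3  91.3]
206 [479.9  28.   89.2]
207 [479.2  31.2  89. ]
208 [479.3  29.   84.4]
209 [478.6  32.5  84.4]
210 [477.8  35.9  84.4]
211 [477.6  36.1  81.8]
212 [477.6  35.   78.1]
213 [477.4  35.2  75.4]
214 [477.   36.2  73.4]
215 [476.5  37.9  72. ]
216 [475.7  41.9  72.6]
217 [475.   44.9  72.3]
```

View pics/b2.png

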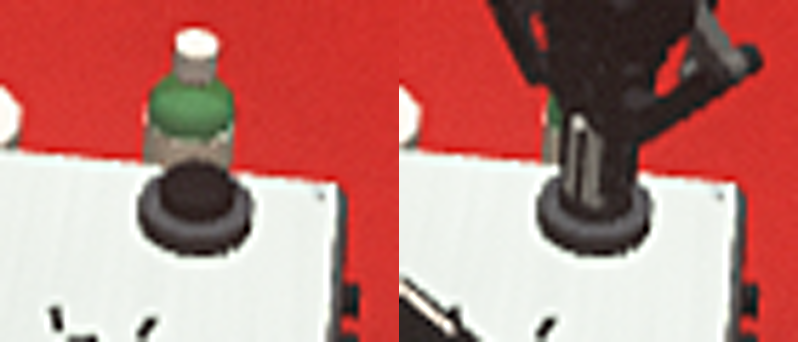

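```bash
python3 -m creep '[{"gripper":-1,"delta_pos":[0,0,-3],"roll":0},{"gripper":-1,"delta_pos":[0,0,-5],"roll":0},{"gripper":-1,"delta_pos":[0,0,-20],"roll":0},{"gripper":-1,"delta_pos":[0,0,-40],"roll":0},{"gripper":-1,"delta_pos":[0,0,-50],"roll":0},{"gripper":-1,"delta_pos":[-35,40,-20],"roll":0},{"gripper":-1,"delta_pos":[-45,30,0],"roll":0},{"gripper":-1,"delta_pos":[-45,20,0],"roll":0},{"gripper":-1,"delta_pos":[-45,10,0],"roll":0},{"gripper":-1,"delta_pos":[-30,0,0],"roll":0},{"gripper":-1,"delta_pos":[0,0,0],"roll":0},{"gripper":-1,"delta_pos":[0,0,0],"roll":0}]'; python3 look.py c1; python3 - <<'E'
from h import *
for n in("top","side"):
    p,d=r.capture(n);cv2.imwrite(f"pics/{n}F.png",p);np.save(f"pics/{n}F.npy",d)
c=r.calibration("side");K=c["mtx"];T=c["world_from_camera"]
for v in range(199,204):
    u=359;z=d[v,u];print(v,(T[:3,:3]@(z*np.array([(u-K[0,2])/K[0,0],(v-K[1,2])/K[1,1],1]))+T[:3,3]).round(1))
E
```

```text
time_s: 19.65
tool_pos: [476.0, -205.9, 222.7]
orientation: [180.0, -0.0, 62.0]
ft_force: [-0.3, -0.8, 0.1]
width: -0.1
[ 30.9  14.6 -15.5 105.9   4.4  60.  -14.2] [ 476.2 -205.4  222.8] [180.   -0.   62.1] [ 0.4 -0.6  0. ]
199 [483.7  12.7  96.4]
200 [483.4  13.9  94.6]
201 [482.6  17.5  94.7]
202 [482.1  19.2  93.2]
203 [481.4  22.   92.7]
```

View pics/c1.png

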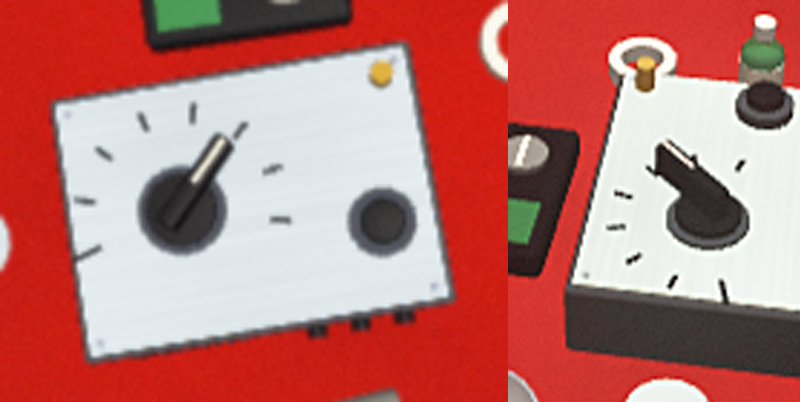

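View pics/topF.png

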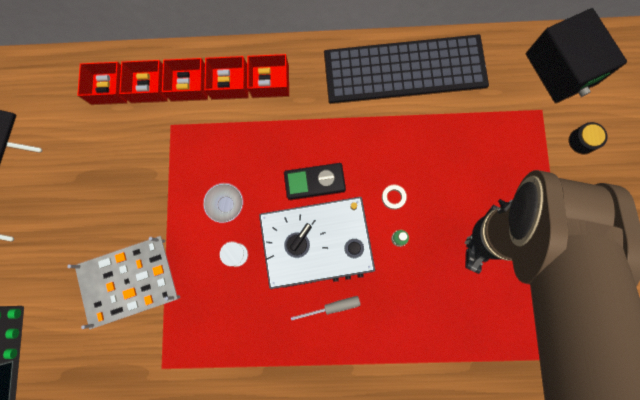

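View pics/sideF.png

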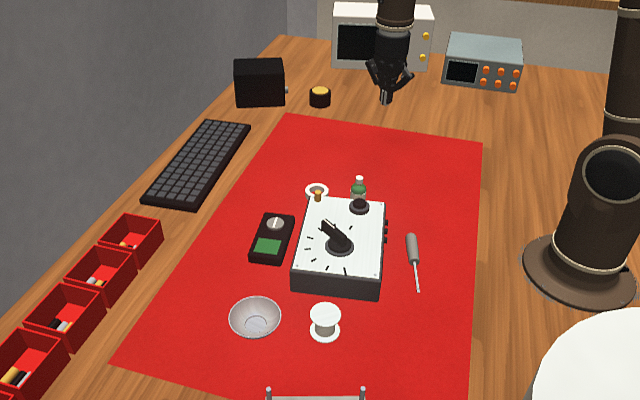

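The views show the pointer on the sixth tick, the button back up, every bystander where it was, and the arm clear of everything. I'm handing in.

```bash
python3 -c "
from plant import r
print(r.hand_in())"
```

```text
the job is handed in; nothing more can be done
None
```

I set the selector to the sixth position, then pressed the start button fully and let it come back up. The job was handed in at about 20 s.

- **Selector:** It started in the first position. I pushed it round five clicks with the shut fingertips against the side of the bar. The contact forces I read were about 2 to 3 N, and the reading was near zero after each click. The final top view shows the pointer on the sixth tick, and the side view matches the position computed for the sixth rather than the fifth or seventh.
- **Button:** I pressed it straight down from about 92 mm to a hard stop at about 86 mm, which is the full 6 mm of travel. The wrist reading at the stop was about 19 N, above the roughly 5 N needed. After release, its depth reading was back near the starting value.
- **Everything else:** The bystanders look unmoved in both cameras, and the arm ended up clear of everything.
- **Disagreement:** The side camera's depth reads about 2 mm higher than the top camera's. I allowed for that, and nothing else disagreed.

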